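Stop down the backlight iris to the set mark and lock it

TASK

Set the iris of the inspection backlight to the rider on its scale: with the fingertips, swing the clamp lever anticlockwise until the clamp is well loose, push the iris lever gently round until it stands right over the rider, then swing the clamp lever back clockwise until it is fully tight. Only push things: do not force the levers, do not lift or shove the backlight, leave the rider where it is and leave the loose parts beside it alone.

Things in the scene. Friction and masses are not known exactly. Their poses are not given: they have to be found in the camera images.
- backlight: Inspection backlight: grey lamp house 150 x 190 x 45 mm, 5 kg, loose on rubber feet. Origin under its centre on the bench; x to its back (away from the robot), y to its left, z up; turned up to 0.35 rad about z. On it an aluminium turret (140 mm across, top at 58 mm) with scale marks on the front, and a black knurled ring (86 mm across, top at 73 mm) round the lit iris.
- iris_axis (a point): Point on the vertical axis of the iris ring, straight over the backlight's origin, 73 mm above the bench. Axes as those of the backlight.
- iris_ring (a joint): Angle of the iris ring and its lever about the iris axis, rad. 0: lever points along the backlight's -x (front). Positive: anticlockwise from above (lever to the right, iris opens). Stops at -1.0 and 1.0. Stays where it is left (about 2 N at the pin moves it) but is held (some 9 N) while the clamp is tight. Starts open, at 0.5 to 0.95.
- lever_pin (a point): Upright round steel pin at the end of the iris lever, to push the ring by: 12 mm diameter, from 66 to 102 mm above the bench, 78 mm from the iris axis; the point is on its centre line, 84 mm above the bench. A flat arm (8 mm wide, 66 to 71 mm above the bench) runs from the ring to the pin, over scale and rider.
- lever_index (a point): Point on the index line along the top of the iris lever arm, 64 mm from the iris axis.
- rider (a joint): Angle of the rider about the iris axis, rad, same zero and sense as iris_ring: when both values are equal the lever stands over the rider. The rider always starts clockwise of (to the left of) the lever.
- rider_mark (a point): Centre of the rider, a small dark steel clip 12 mm wide on the outer rim of the scale, 64 mm from the iris axis; its top is 62 mm above the bench, 4 mm under the lever arm. It marks the wanted setting. The scale marks are 8 degrees (9 mm at this radius) apart.
- clamp_lever (a joint): Angle of the clamp lever about its upright screw, rad. 0: fully tight (stop). Positive: anticlockwise from above (loosening), stop at 1.25. The screw draws a steel toe down on the ring: it grips below about 0.4 and is free above. Stays where it is left (near its end some 4 N moves it, 6 to 7 N tightens it).
- clamp_axis (a point): Point on the clamp's upright screw, at the top of the lever's hub (22 mm diameter), 90 mm above the bench, on the left rear of the backlight, 89 mm from the iris axis.
- clamp_ball (a point): Centre of the ball (17 mm) at the end of the black clamp lever, 58 mm from the clamp axis, 92 mm above the bench. Between hub and ball the lever is a 12 mm round bar, its centre line rising from 80 to 92 mm above the bench; below it are the lamp house (45 mm high) or the bare bench.
- steel_disc_mid (a point): Centre of a loose turned steel disc, 32 mm across, 14 mm high, lying on the bench in front of the backlight. Bystander.
- brass_ring_mid (a point): Centre of a loose brass ring, 41 mm across, 10 mm high, lying on the bench in front of the backlight. Bystander.
- loupe_mid (a point): Centre of a loose black eye loupe, 31 mm across, 31 mm high, standing on the bench to the left of the backlight. Bystander.

How it is judged:
By the outcome, as a careful person would: the job done as asked, in the order asked, and still so for the second after the job is handed in, with the robot touching nothing.
It also fails if it takes over 72 s, if anything falls off the work surface, if the arm or the gripper's body presses on something with over 40 N, if the wrist force passes 120 N, or if a joint passes its speed limit or range.

ROBOT

A 6-joint arm with a two-finger parallel gripper is mounted at the origin on a cart in front of the work surface, level with it; the furniture and walls round the work are solid. World frame = base frame: x ahead of the robot, y to its left, z up, the work surface at z = 0. Lengths are in mm, angles in rad, forces in N, time in s.
With the tool pointing down it reaches from about 350 to 850 mm from the base axis. Payload 8.1 kg.
Tool frame: the origin (TCP) lies midway between the tips of the shut fingers; the grasp point (between the pads) lies 19 mm behind it (grip_point_offset is the distance from the TCP to the grasp point, in mm); z points along the fingers, y is the line along which they close (so a half turn about z gives the same grasp; the last joint's range is limited). The gripper opens to 85 mm and grips with 20 to 120 N. Pads are 22 mm wide; open, the fingers measure 114 mm over their backs; the gripper's body (76 mm by 85 mm) begins 54 mm behind the grasp point. The pads swing forward as they close: fully open they stand 13 mm farther back than shut.
Start: joints at [-1.43, 0.13, 1.488, -0, 1.523, -0.085], TCP at [134.352, -584.769, 231.292] pointing down, gripper open.
Joint ranges: [-2.96, 2.96], [-0.89, 2.26], [0.02, 2.5], [-1.34, 4.48], [0, 2.73], [-2.66, 2.66]. Speed limits (rad/s): [2.39, 2.39, 2.79, 3.14, 3.14, 3.14].

INTERFACE

Orientations are given as a 3x3 rotation matrix whose columns are the frame's x, y, z axes.
In Python, from plant import observe, grab_frame, job_done, grip_point_offset gives the robot as it stands. The module is installed in compiled form; this text tells all that it offers.
- The arm moves only by the tool step_arm, never from a script. Its argument "plan" is a list of rows, each an object of numbers: "tx", "ty", "tz": the shift along the tool's x, y, z in m; "spin": the turn about the tool's z in degrees; "hand": the finger opening in m, from 0 to 0.0854. A call has 1 to 8 rows; each row shifts and turns the commanded pose from where the row before left it, along the tool's axes as they then stand; what a row does not reach is not made up. A row lasts 1/10 s, in which the tool goes at most 50 mm and 8.59 degrees, less where a joint would pass 70% of its speed; a pose out of reach is approached as far as the arm can. A call is refused whole if a number of a shift passes 0.05 or a number of a turn 8.59, either way. A call with a gripper value outside its range is refused whole. The fingers move at their own pace and stop on an object; "grip_force" is the grip in N (left out, the last holds). Time passes only in rows, so rows that do not move let the fingers close. It gives the time, the measured TCP pose, the force, the opening and the grip force at its end, in the units of the state.
- observe(): the state, without advancing time (a new reading comes with each control period).
- grab_frame(name): name is "scene" or "top"; returns a dict with "image" (480x640x3 uint8, red, green, blue), "range_z" (480x640 float32, mm along the optical axis (not along the pixel's ray), 0 where there is no reading), "intrinsics" (3x3 intrinsics, pixels), "eye" and "rotation" of the camera in the world. Camera axes: x right, y down, z forward; pixel columns grow to the right and rows downward; lengths in mm; the calibration is good to about 2 mm. A picture is of the moment at which its call begins.
- job_done(): hands the job in; it is judged then, once.
The state is a dict: "time": time; "joint_positions": joint angles; "qd": joint speeds; "tau": joint torques, N m; "tcp_pos": TCP position; "tool_rot": TCP orientation; "wrist_force": force on the tool from outside, world axes, zero at the start; "torque": the same for the moment, N m; "finger_gap": opening from 0.0 (shut) to 1.0 (fully open); "grasp_force": force on a finger pad.
Only numpy, scipy, OpenCV 4.12 (cv2) and the standard library are available. Lean on these libraries where they do the work, as an engineer would, in place of code of your own. Each camera call takes 0.05 s, during which the arm holds its last target. There are 200 camera calls.

## Working session

There is one attempt and no reset: what is moved stays moved. The work goes in short steps, Python scripts to look and compute and a tool call to move; the robot and the scene stay as the last step left them, time stands still between calls to the robot, and variables do not carry over. Pictures are saved under pics/ and viewed, at most 10 in all, crops included, and the job is handed in when it is done.

Besides the shell and the picture viewer there is one more tool, called after "Request:" as name([rows], argument=value, ...), one row to a line, values as JSON. step_arm: Moves the arm, as the interface text tells. Its arguments: {"type":"object","properties":{"plan":{"type":"array","items":{"type":"object","properties":{"tx":{"type":"number"},"ty":{"type":"number"},"tz":{"type":"number"},"spin":{"type":"number"},"hand":{"type":"number"}}}},"grip_force":{"type":"number"}},"required":["plan"]}

```bash
mkdir -p pics
cat > h.py <<'E'
import numpy as np, cv2
from plant import observe, grab_frame, job_done
def grab(n):
    f=grab_frame(n); np.savez(f'{n}.npz',**f); return f
def load(n): return dict(np.load(f'{n}.npz'))
def cloud(f):
    K=f['intrinsics'];Z=f['range_z'];v,u=np.mgrid[:480,:640]
    P=np.stack([(u-K[0,2])/K[0,0]*Z,(v-K[1,2])/K[1,1]*Z,Z],-1)
    return P@f['rotation'].T+f['eye']
def at_z(f,u,v,z):
    K=f['intrinsics'];d=f['rotation']@np.array([(u-K[0,2])/K[0,0],(v-K[1,2])/K[1,1],1]);e=f['eye']
    return e+d*(z-e[2])/d[2]
def proj(f,p):
    K=f['intrinsics'];c=f['rotation'].T@(np.array(p)-f['eye']);return K[:2,:2].diagonal()*c[:2]/c[2]+K[:2,2]
E
python3 - <<'E'
from h import *
for n in('scene','top'):
    f=grab(n);cv2.imwrite(f'pics/{n}0.png',f['image'][...,::-1]);print(n,f['eye'],f['rotation'].round(3).tolist(),f['intrinsics'].tolist())
print(observe())
E
```

```text
scene [-132.94577618  602.72354479  489.31685356] [[-0.546, -0.393, 0.74], [-0.838, 0.266, -0.477], [-0.009, -0.88, -0.475]] [[551.4029051681584, 0.0, 316.8754834001246], [0.0, 551.4029051681584, 243.68966030432742], [0.0, 0.0, 1.0]]
top [443.51385675 201.09894721 943.69587355] [[-0.01, -0.994, 0.107], [-1.0, 0.008, -0.012], [0.011, -0.107, -0.994]] [[458.151108506129, 0.0, 313.9462846464978], [0.0, 458.151108506129, 245.26554919404015], [0.0, 0.0, 1.0]]
{'time': 0.1, 'joint_positions': array([-1.43041429e+00,  1.31087250e-01,  1.48918164e+00, -3.21040747e-06,
        1.52299202e+00, -8.53696562e-02]), 'qd': array([-0.00113092, -0.00179962, -0.00277177, -0.00024738,  0.0016325 ,
       -0.00229128]), 'tau': array([ 1.54955851e-03, -5.70954466e+01, -5.01942372e+01, -2.46208474e-04,
        8.26295611e-03,  9.96969760e-07]), 'tcp_pos': array([ 134.27216954, -584.27408912,  230.3421813 ]), 'tool_rot': array([[ 9.74626105e-01,  2.23839003e-01, -2.36599984e-04],
       [ 2.23839085e-01, -9.74624716e-01,  1.65139649e-03],
       [ 1.39050751e-04, -1.66245445e-03, -9.99998608e-01]]), 'wrist_force': array([ 0.97198542, -0.76902422,  0.30974521]), 'torque': array([-0.00966179,  0.02665064,  0.01536511]), 'grasp_force': 0.0, 'finger_gap': 0.9987997841046993}
```

View pics/scene0.png

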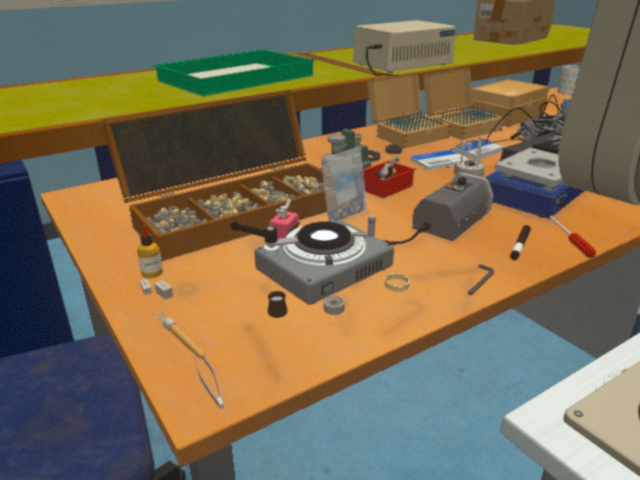

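View pics/top0.png

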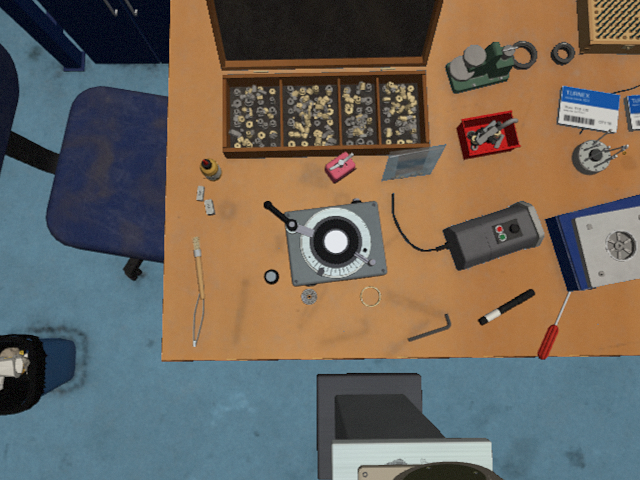

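The top view shows the backlight near (336,242), the clamp hub near (291,226) and its ball at (268,206). The rider is near (320,270), and the pin is probably near (364,250). The steel disc is at (309,297), the brass ring at (371,296) and the loupe at (271,277). I'll zoom in on both views.

Run:
```python
from h import *
t=load('top')['image'][190:310,255:395,::-1];s=load('scene')['image'][205:325,225:405,::-1]
cv2.imwrite('pics/t1.png',cv2.resize(t,None,fx=5,fy=5,interpolation=cv2.INTER_CUBIC)[:600])
cv2.imwrite('pics/s1.png',cv2.resize(s,None,fx=4,fy=4,interpolation=cv2.INTER_CUBIC))
```

```text
(no output)
```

View pics/t1.png

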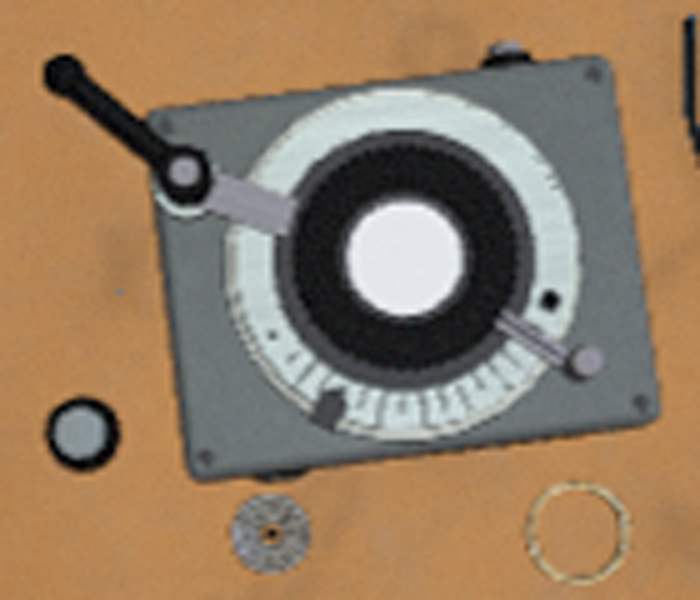

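View pics/s1.png

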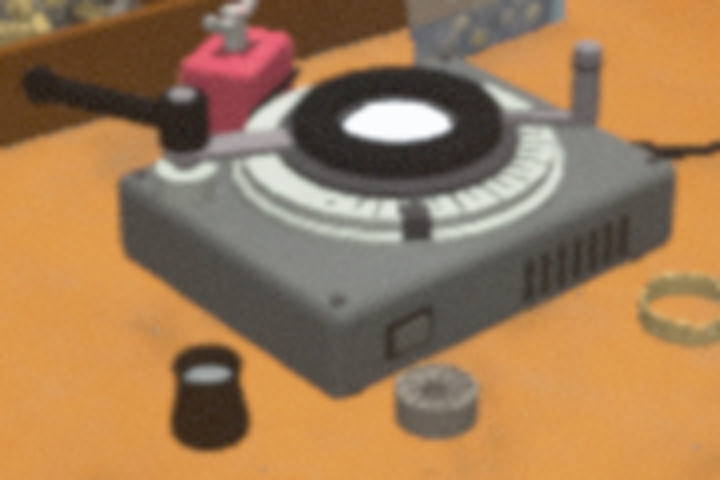

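```bash
cat >> h.py <<'E'
def tri(ft,a,fs,b):
    A=[];r=[]
    for f,p in((ft,a),(fs,b)):
        d=at_z(f,*p,0)-f['eye'];d/=np.linalg.norm(d);M=np.eye(3)-np.outer(d,d);A.append(M);r.append(M@f['eye'])
    x=np.linalg.lstsq(np.vstack(A),np.hstack(r),rcond=None)[0];return x
E
python3 - <<'E'
from h import *
t=load('top');s=load('scene')
T=lambda u,v:(255+(u+.5)/5-.5,190+(v+.5)/5-.5)
S=lambda u,v:(225+(u+.5)/4-.5,205+(v+.5)/4-.5)
pts=dict(pin=((586,358),(587,47),102),ball=((63,75),(40,83),92),hub=((184,170),(182,95),90),rider=((330,406),(416,212),62),ring=((411,256),(400,122),73),lit=((405,257),(400,121),66),disc=((270,533),(436,388),14),loupe=((83,433),(208,365),31),brass=((579,533),(690,300),10))
W={}
for k,(a,b,z) in pts.items():
    p=at_z(t,*T(*a),z);q=at_z(s,*S(*b),z);W[k]=p
    print(k,tri(t,T(*a),s,S(*b)).round(1),'top',p.round(1),'scene',q.round(1))
print('corners')
C=[at_z(t,*T(*c),45)[:2] for c in((153,110),(606,57),(657,420),(192,480))];print(np.round(C,1),np.mean(C,0))
# ring fits from cloud
P=cloud(t);m=(abs(P[...,2]-73)<2.5)&(np.hypot(P[...,0]-W['ring'][0],P[...,1]-W['ring'][1])<48)
q=P[m];print('ring cloud',m.sum(),q.mean(0),q.min(0),q.max(0))
c=W['ring'][:2]
for k in W: d=W[k][:2]-c;print(k,np.hypot(*d).round(1),np.arctan2(d[1],d[0]).round(3))
E
```

```text
pin [504.3  84.7  98.9] top [503.9  84.9 102. ] scene [499.3  89.1 102. ]
ball [613.7 279.2  91.6] top [613.3 278.6  92. ] scene [613.5 279.9  92. ]
hub [577.6 233.7  88.4] top [577.1 233.2  90. ] scene [575.1 235.5  90. ]
rider [489.7 178.9  58.1] top [489.2 178.5  62. ] scene [484.4 183.2  62. ]
ring [547.3 147.4  64. ] top [545.7 147.1  73. ] scene [533.4 157.8  73. ]
lit [546.3 149.1  65.4] top [546.2 149.   66. ] scene [545.4 149.8  66. ]
disc [441.  202.6  11.3] top [440.6 202.   14. ] scene [438.2 205.3  14. ]
loupe [481.9 277.6  27.1] top [480.9 276.   31. ] scene [477.6 281.5  31. ]
brass [439.8  77.    7.6] top [439.4  76.7  10. ] scene [437.3  80.2  10. ]
corners
[[608.3 247.1]
 [628.4  66.3]
 [483.4  49.7]
 [461.6 232.3]] [545.41630453 148.84846244]
ring cloud 914 [545.21711914 150.2459986   72.87847424] [503.12518632 106.42678481  70.50025469] [588.27836019 192.76875527  75.48715609]
pin 74.9 -2.163
ball 147.8 1.096
hub 91.6 1.222
rider 64.7 2.635
ring 0.0 0.0
lit 1.9 1.336
disc 118.6 2.66
loupe 144.3 2.037
brass 127.5 -2.557
```

```bash
cat >> h.py <<'E'
def go(x,y,z,psi,step=45,turn=8.5):
    """rows from the present pose to x,y,z with tool x at angle psi (tool down), in tool axes"""
    o=observe();p=o['tcp_pos'];R=o['tool_rot'];a=np.arctan2(R[1,0],R[0,0])
    d=np.array([x,y,z])-p;da=(psi-a+np.pi)%(2*np.pi)-np.pi
    n=int(max(np.ceil(np.linalg.norm(d)/step),np.ceil(abs(np.degrees(da))/turn),1))
    for i in range(n):
        b=a+da*i/n;c,s=np.cos(b),np.sin(b)
        v=np.array([c*d[0]+s*d[1],s*d[0]-c*d[1],-d[2]])/n/1000
        print(i,v.round(4),round(-np.degrees(da)/n,2))
E
python3 -c "
from h import *
go(636,257,170,2.467)"
```

```text
0 [ 0.0308 -0.0322  0.0027] -5.84
1 [ 0.0339 -0.0289  0.0027] -5.84
2 [ 0.0367 -0.0253  0.0027] -5.84
3 [ 0.039  -0.0214  0.0027] -5.84
4 [ 0.041  -0.0173  0.0027] -5.84
5 [ 0.0426 -0.0131  0.0027] -5.84
6 [ 0.0437 -0.0087  0.0027] -5.84
7 [ 0.0443 -0.0042  0.0027] -5.84
8 [0.0445 0.0003 0.0027] -5.84
9 [0.0443 0.0049 0.0027] -5.84
10 [0.0435 0.0093 0.0027] -5.84
11 [0.0424 0.0137 0.0027] -5.84
12 [0.0407 0.018  0.0027] -5.84
13 [0.0387 0.022  0.0027] -5.84
14 [0.0363 0.0258 0.0027] -5.84
15 [0.0334 0.0294 0.0027] -5.84
16 [0.0303 0.0326 0.0027] -5.84
17 [0.0268 0.0355 0.0027] -5.84
18 [0.0231 0.0381 0.0027] -5.84
19 [0.0191 0.0402 0.0027] -5.84
20 [0.0149 0.042  0.0027] -5.84
21 [0.0105 0.0433 0.0027] -5.84
```

Request:
step_arm([
  {"tx": 0.031,"ty": -0.032,"spin": -5.8,"hand": 0},
  {"tx": 0.034,"ty": -0.029,"spin": -5.8,"hand": 0},
  {"tx": 0.037,"ty": -0.025,"spin": -5.8,"hand": 0},
  {"tx": 0.039,"ty": -0.021,"spin": -5.8,"hand": 0},
  {"tx": 0.041,"ty": -0.017,"spin": -5.8,"hand": 0},
  {"tx": 0.043,"ty": -0.013,"spin": -5.8,"hand": 0},
  {"tx": 0.044,"ty": -0.009,"spin": -5.8,"hand": 0},
  {"tx": 0.044,"ty": -0.004,"spin": -5.8,"hand": 0},
], grip_force=30)

```text
invalid input
```

Request:
step_arm([
  {"tx": 0.0445,"ty": 0,"spin": -5.8,"hand": 0},
  {"tx": 0.044,"ty": 0.005,"spin": -5.8,"hand": 0},
  {"tx": 0.0435,"ty": 0.009,"spin": -5.8,"hand": 0},
  {"tx": 0.042,"ty": 0.014,"spin": -5.8,"hand": 0},
  {"tx": 0.041,"ty": 0.018,"spin": -5.8,"hand": 0},
  {"tx": 0.039,"ty": 0.022,"spin": -5.8,"hand": 0},
  {"tx": 0.036,"ty": 0.026,"spin": -5.8,"hand": 0},
  {"tx": 0.033,"ty": 0.029,"spin": -5.8,"hand": 0},
])

```text
invalid input
```

```bash
python3 -c "
from h import *
o=observe();print(o['time'],o['tcp_pos'],o['finger_gap'],o['joint_positions'])
go(636,257,170,2.467)"
```

```text
0.1 [ 134.27216954 -584.27408912  230.3421813 ] 0.9987997841046993 [-1.43041429e+00  1.31087250e-01  1.48918164e+00 -3.21040747e-06
  1.52299202e+00 -8.53696562e-02]
0 [ 0.0308 -0.0322  0.0027] -5.84
1 [ 0.0339 -0.0289  0.0027] -5.84
2 [ 0.0367 -0.0253  0.0027] -5.84
3 [ 0.039  -0.0214  0.0027] -5.84
4 [ 0.041  -0.0173  0.0027] -5.84
5 [ 0.0426 -0.0131  0.0027] -5.84
6 [ 0.0437 -0.0087  0.0027] -5.84
7 [ 0.0443 -0.0042  0.0027] -5.84
8 [0.0445 0.0003 0.0027] -5.84
9 [0.0443 0.0049 0.0027] -5.84
10 [0.0435 0.0093 0.0027] -5.84
11 [0.0424 0.0137 0.0027] -5.84
12 [0.0407 0.018  0.0027] -5.84
13 [0.0387 0.022  0.0027] -5.84
14 [0.0363 0.0258 0.0027] -5.84
15 [0.0334 0.0294 0.0027] -5.84
16 [0.0303 0.0326 0.0027] -5.84
17 [0.0268 0.0355 0.0027] -5.84
18 [0.0231 0.0381 0.0027] -5.84
19 [0.0191 0.0402 0.0027] -5.84
20 [0.0149 0.042  0.0027] -5.84
21 [0.0105 0.0433 0.0027] -5.84
```

Request:
step_arm([
  {"tx": 0.031,"ty": -0.032,"tz": 0,"spin": -5.8,"hand": 0},
  {"tx": 0.034,"ty": -0.029,"tz": 0,"spin": -5.8,"hand": 0},
  {"tx": 0.037,"ty": -0.025,"tz": 0,"spin": -5.8,"hand": 0},
  {"tx": 0.039,"ty": -0.021,"tz": 0,"spin": -5.8,"hand": 0},
  {"tx": 0.041,"ty": -0.017,"tz": 0,"spin": -5.8,"hand": 0},
  {"tx": 0.043,"ty": -0.013,"tz": 0,"spin": -5.8,"hand": 0},
  {"tx": 0.044,"ty": -0.009,"tz": 0,"spin": -5.8,"hand": 0},
  {"tx": 0.044,"ty": -0.004,"tz": 0,"spin": -5.8,"hand": 0},
], grip_force=30)

```text
time: 0.9
tcp_pos: [319.2, -277.8, 231.0]
tool_rot: [[0.507, 0.862, -0.0], [0.862, -0.507, 0.0], [0.0, -0.0, -1.0]]
wrist_force: [1.9, -0.2, -0.2]
finger_gap: 0.002
grasp_force: 0.0
```

Request:
step_arm([
  {"tx": 0.0445,"ty": 0,"tz": 0,"spin": -5.8,"hand": 0},
  {"tx": 0.044,"ty": 0.005,"tz": 0,"spin": -5.8,"hand": 0},
  {"tx": 0.0435,"ty": 0.009,"tz": 0,"spin": -5.8,"hand": 0},
  {"tx": 0.042,"ty": 0.014,"tz": 0,"spin": -5.8,"hand": 0},
  {"tx": 0.041,"ty": 0.018,"tz": 0,"spin": -5.8,"hand": 0},
  {"tx": 0.039,"ty": 0.022,"tz": 0,"spin": -5.8,"hand": 0},
  {"tx": 0.036,"ty": 0.026,"tz": 0,"spin": -5.8,"hand": 0},
  {"tx": 0.033,"ty": 0.029,"tz": 0,"spin": -5.8,"hand": 0},
])

```text
time: 1.7
tcp_pos: [503.5, 26.2, 231.0]
tool_rot: [[-0.276, 0.961, -0.0], [0.961, 0.276, -0.0], [-0.0, -0.0, -1.0]]
wrist_force: [0.9, -1.5, 1.3]
finger_gap: 0.005
grasp_force: 0.0
```

Request:
step_arm([
  {"tx": 0.03,"ty": 0.033,"tz": 0,"spin": -5.8,"hand": 0},
  {"tx": 0.027,"ty": 0.0355,"tz": 0,"spin": -5.8,"hand": 0},
  {"tx": 0.023,"ty": 0.038,"tz": 0,"spin": -5.8,"hand": 0},
  {"tx": 0.019,"ty": 0.04,"tz": 0,"spin": -5.8,"hand": 0},
  {"tx": 0.015,"ty": 0.042,"tz": 0,"spin": -5.8,"hand": 0},
  {"tx": 0.0105,"ty": 0.043,"tz": 0,"spin": -5.8,"hand": 0},
  {"tx": 0,"ty": 0,"tz": 0,"spin": 0,"hand": 0},
  {"tx": 0,"ty": 0,"tz": 0,"spin": 0,"hand": 0},
])

```text
time: 2.5
tcp_pos: [642.0, 252.4, 229.2]
tool_rot: [[-0.773, 0.635, -0.003], [0.635, 0.773, -0.001], [0.002, -0.003, -1.0]]
wrist_force: [-0.4, -0.5, -1.7]
finger_gap: 0.005
grasp_force: 0.0
```

```bash
python3 -c "
from h import *
o=observe();print(o['time'],o['tcp_pos'],o['finger_gap'],o['joint_positions'],o['wrist_force'])
go(636,257,110,2.467)
for n in ('top','scene'):
  f=grab(n);u,v=proj(f,o['tcp_pos']).astype(int);print(u,v)
  cv2.imwrite('pics/%s2.png'%n,cv2.resize(f['image'][max(v-80,0):v+60,u-80:u+80,::-1],None,fx=4,fy=4))"
```

```text
2.5 [641.95256202 252.35458895 229.16093359] 0.00541545600295931 [ 3.00370897e-01  3.78239264e-01  1.20259470e+00 -2.23508558e-04
  1.56399671e+00 -5.82546012e-01] [-0.44323763 -0.48340474 -1.68182704]
0 [ 0.0025 -0.0001  0.0397] -0.25
1 [ 0.0025 -0.0001  0.0397] -0.25
2 [ 0.0025 -0.      0.0397] -0.25
275 169
235 135
```

View pics/scene2.png

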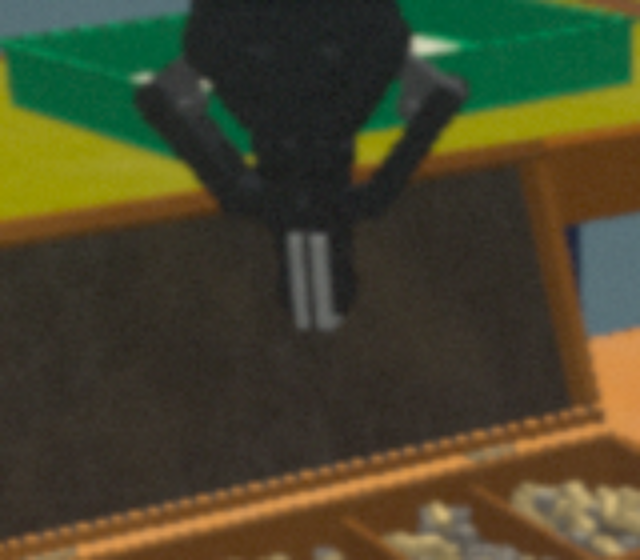

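The scene view shows the shut fingertips at about (315,325) in the crop, hanging free in front of the far lid. Next I'll lower beside the ball.

Request:
step_arm([
  {"tx": 0.002,"ty": 0,"tz": 0.04,"spin": -0.7,"hand": 0},
  {"tx": 0.002,"ty": 0,"tz": 0.04,"spin": 0,"hand": 0},
  {"tx": 0.001,"ty": 0,"tz": 0.04,"spin": 0,"hand": 0},
  {"tx": 0,"ty": 0,"tz": 0.03,"spin": 0,"hand": 0},
  {"tx": 0,"ty": 0,"tz": 0,"spin": 0,"hand": 0},
  {"tx": 0,"ty": 0,"tz": 0,"spin": 0,"hand": 0},
])

```text
time: 3.2
tcp_pos: [638.6, 253.8, 82.5]
tool_rot: [[-0.779, 0.627, 0.0], [0.627, 0.779, -0.0], [-0.0, 0.0, -1.0]]
wrist_force: [0.3, 0.5, 0.8]
finger_gap: -0.002
grasp_force: 0.0
```

```bash
python3 -c "
from h import *
go(636,257,78,2.467)"
```

```text
0 [0.004  0.0008 0.0045] -0.2
```

Request:
step_arm([
  {"tx": 0.004,"ty": 0.001,"tz": 0.0045,"spin": 0,"hand": 0},
  {"tx": 0.004,"ty": 0,"tz": 0,"spin": 0,"hand": 0},
  {"tx": 0.003,"ty": 0,"tz": 0,"spin": 0,"hand": 0},
  {"tx": 0.002,"ty": 0,"tz": 0,"spin": 0,"hand": 0},
  {"tx": 0.002,"ty": 0,"tz": 0,"spin": 0,"hand": 0},
  {"tx": 0.002,"ty": 0,"tz": 0,"spin": 0,"hand": 0},
  {"tx": 0,"ty": 0,"tz": 0,"spin": 0,"hand": 0},
])

```text
time: 3.9
tcp_pos: [626.0, 266.5, 77.0]
tool_rot: [[-0.78, 0.626, 0.0], [0.626, 0.78, 0.0], [-0.0, 0.0, -1.0]]
wrist_force: [0.3, -0.8, -0.6]
finger_gap: 0.003
grasp_force: 0.1
```

Request:
step_arm([
  {"tx": 0.002,"ty": 0,"tz": 0,"spin": 0,"hand": 0},
  {"tx": 0.002,"ty": 0,"tz": 0,"spin": 0,"hand": 0},
  {"tx": 0,"ty": 0,"tz": 0,"spin": 0,"hand": 0},
])

```text
time: 4.2
tcp_pos: [622.9, 269.0, 76.9]
tool_rot: [[-0.78, 0.626, 0.0], [0.626, 0.78, 0.0], [-0.0, 0.0, -1.0]]
wrist_force: [1.2, 0.6, 1.2]
finger_gap: -0.003
grasp_force: 0.5
```

```bash
python3 -c "
from h import *
o=observe();print(o['tcp_pos'],o['wrist_force'])"
```

```text
[622.90900455 268.96192347  76.91132434] [1.15546509 0.64934081 1.16113683]
```

Request:
step_arm([
  {"tx": 0.0035,"ty": 0.001,"tz": 0,"spin": -3.5,"hand": 0},
  {"tx": 0.0035,"ty": 0.001,"tz": 0,"spin": -3.5,"hand": 0},
  {"tx": 0,"ty": 0,"tz": 0,"spin": 0,"hand": 0},
])

```text
time: 4.5
tcp_pos: [618.3, 274.5, 76.7]
tool_rot: [[-0.851, 0.525, -0.0], [0.525, 0.851, -0.0], [-0.0, -0.0, -1.0]]
wrist_force: [1.7, -0.6, 0.3]
finger_gap: 0.0
grasp_force: 0.4
```

```bash
python3 -c "
from h import *
o=observe();print(o['tcp_pos'],o['wrist_force'])
f=grab('top');cv2.imwrite('pics/t3.png',cv2.resize(f['image'][180:290,255:395,::-1],None,fx=5,fy=5,interpolation=cv2.INTER_CUBIC))"
```

```text
[618.28821653 274.50422406  76.74750377] [ 1.67541296 -0.60331395  0.30299969]
```

View pics/t3.png

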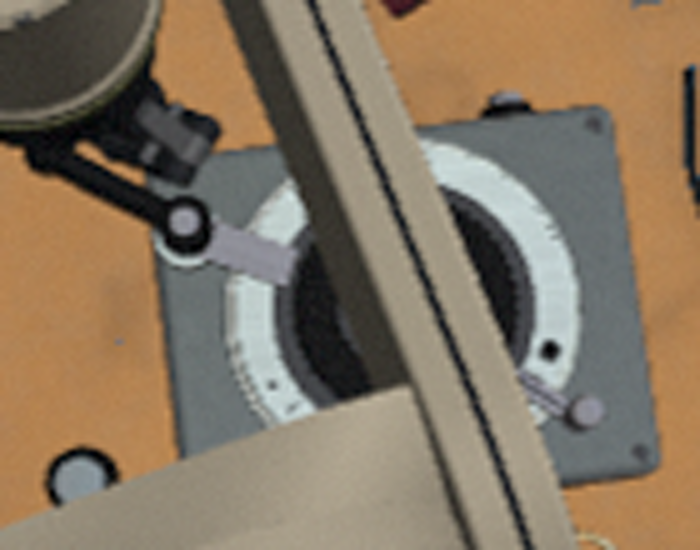

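The clamp lever has already turned about 0.2 rad: the hub is at (185,225) and the ball is up-left near (45,155). I'll carry on round the arc.

Request:
step_arm([
  {"tx": 0.004,"ty": 0.001,"tz": 0,"spin": -4,"hand": 0},
  {"tx": 0.004,"ty": 0.001,"tz": 0,"spin": -4,"hand": 0},
  {"tx": 0.004,"ty": 0.001,"tz": 0,"spin": -4,"hand": 0},
  {"tx": 0.004,"ty": 0.001,"tz": 0,"spin": -4,"hand": 0},
  {"tx": 0.004,"ty": 0.001,"tz": 0,"spin": -4,"hand": 0},
  {"tx": 0.004,"ty": 0.001,"tz": 0,"spin": -4,"hand": 0},
  {"tx": 0,"ty": 0,"tz": 0,"spin": 0,"hand": 0},
])

```text
time: 5.25
tcp_pos: [598.6, 288.6, 76.8]
tool_rot: [[-0.991, 0.136, 0.0], [0.136, 0.991, -0.0], [-0.0, -0.0, -1.0]]
wrist_force: [1.4, -1.9, 0.9]
finger_gap: -0.002
grasp_force: 0.8
```

```bash
cat >> h.py <<'E'
HUB=np.array([577.4,233.5]);AX=np.array([545.5,149.])
def rel(c):
    o=observe();d=o['tcp_pos'][:2]-c;R=o['tool_rot'][:2,:2]
    print(o['time'],o['tcp_pos'].round(1),'F',o['wrist_force'].round(1),'r',np.hypot(*d).round(1),'ang',np.arctan2(d[1],d[0]).round(3),'psi',np.arctan2(R[1,0],R[0,0]).round(3),'in tool',(R.T@d).round(1))
E
python3 -c "
from h import *
rel(HUB)"
```

```text
5.25 [598.6 288.6  76.8] F [ 1.4 -1.9  0.9] r 59.1 ang 1.204 psi 3.006 in tool [-13.5  57.5]
```

Request:
step_arm([
  {"tx": 0.004,"ty": 0.0005,"tz": 0,"spin": -4,"hand": 0},
  {"tx": 0.004,"ty": 0.0005,"tz": 0,"spin": -4,"hand": 0},
  {"tx": 0.004,"ty": 0.0005,"tz": 0,"spin": -4,"hand": 0},
  {"tx": 0.004,"ty": 0.0005,"tz": 0,"spin": -4,"hand": 0},
  {"tx": 0.004,"ty": 0.0005,"tz": 0,"spin": -4,"hand": 0},
  {"tx": 0.004,"ty": 0.0005,"tz": 0,"spin": -4,"hand": 0},
  {"tx": 0.0025,"ty": 0,"tz": 0,"spin": 0,"hand": 0},
  {"tx": 0,"ty": 0,"tz": 0,"spin": 0,"hand": 0},
])

```text
time: 6.05
tcp_pos: [572.9, 291.7, 77.3]
tool_rot: [[-0.961, -0.277, 0.002], [-0.277, 0.961, 0.003], [-0.003, 0.002, -1.0]]
wrist_force: [4.2, 5.4, -1.9]
finger_gap: 0.001
grasp_force: 2.5
```

```bash
python3 -c "
from h import *
rel(HUB)
f=grab('top');cv2.imwrite('pics/t4.png',cv2.resize(f['image'][180:290,255:395,::-1],None,fx=5,fy=5,interpolation=cv2.INTER_CUBIC))"
```

```text
6.05 [572.9 291.7  77.3] F [ 4.2  5.4 -1.9] r 58.4 ang 1.649 psi -2.861 in tool [-11.7  57.2]
```

View pics/t4.png

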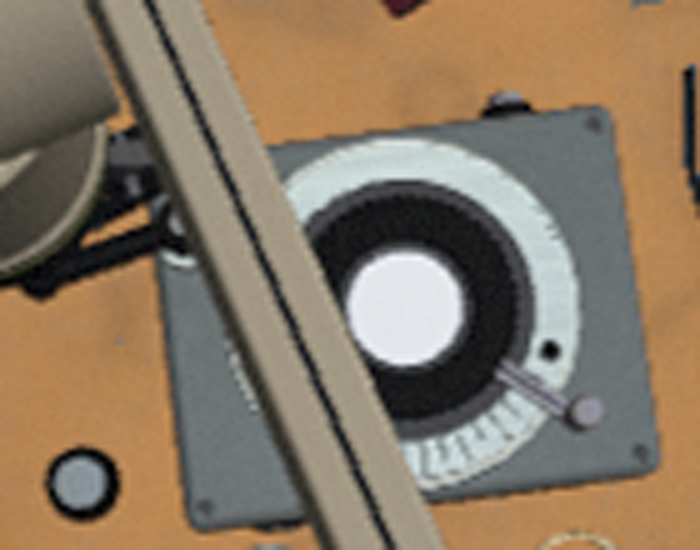

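The lever now points to (40,285) from the hub at (185,225). That is about 1.06 rad loosened, and the housing hasn't moved. Backing off, then on to the pin.

Request:
step_arm([
  {"tx": -0.01,"ty": 0,"tz": 0,"spin": 0,"hand": 0},
  {"tx": -0.005,"ty": 0,"tz": -0.02,"spin": 0,"hand": 0},
  {"tx": 0,"ty": 0,"tz": -0.04,"spin": 0,"hand": 0},
  {"tx": 0,"ty": 0,"tz": -0.03,"spin": 0,"hand": 0},
  {"tx": 0,"ty": 0,"tz": 0,"spin": 0,"hand": 0},
])

```text
time: 6.6
tcp_pos: [589.5, 295.9, 173.2]
tool_rot: [[-0.961, -0.276, 0.008], [-0.276, 0.961, 0.004], [-0.009, 0.002, -1.0]]
wrist_force: [0.1, -0.1, 0.0]
finger_gap: 0.0
grasp_force: 0.0
```

```bash
python3 -c "
from h import *
rel(HUB);go(532,65,160,2.567)"
```

```text
6.6 [589.5 295.9 173.2] F [ 0.1 -0.1  0. ] r 63.6 ang 1.379 psi -2.862 in tool [-28.9  56.6]
0 [ 0.0199 -0.0343  0.0022] 8.16
1 [ 0.0148 -0.0368  0.0022] 8.16
2 [ 0.0094 -0.0385  0.0022] 8.16
3 [ 0.0038 -0.0395  0.0022] 8.16
4 [-0.0018 -0.0396  0.0022] 8.16
5 [-0.0074 -0.039   0.0022] 8.16
```

Request:
step_arm([
  {"tx": 0.02,"ty": -0.034,"tz": 0,"spin": 8.2,"hand": 0},
  {"tx": 0.015,"ty": -0.037,"tz": 0,"spin": 8.2,"hand": 0},
  {"tx": 0.009,"ty": -0.0385,"tz": 0,"spin": 8.2,"hand": 0},
  {"tx": 0.004,"ty": -0.0395,"tz": 0,"spin": 8.2,"hand": 0},
  {"tx": -0.002,"ty": -0.0395,"tz": 0,"spin": 8.2,"hand": 0},
  {"tx": -0.0075,"ty": -0.039,"tz": 0,"spin": 8,"hand": 0},
  {"tx": 0,"ty": 0,"tz": 0,"spin": 0,"hand": 0},
  {"tx": 0,"ty": 0,"tz": 0,"spin": 0,"hand": 0},
])

```text
time: 7.4
tcp_pos: [529.2, 62.9, 166.4]
tool_rot: [[-0.839, 0.544, -0.001], [0.544, 0.839, 0.001], [0.001, 0.0, -1.0]]
wrist_force: [-0.2, 0.6, -0.1]
finger_gap: 0.0
grasp_force: 0.0
```

```bash
python3 -c "
from h import *
rel(AX);go(532,65,80,2.567)"
```

```text
7.4 [529.2  62.9 166.4] F [-0.2  0.6 -0.1] r 87.6 ang -1.758 psi 2.566 in tool [-33.2 -81.1]
0 [-0.0006  0.0016  0.0432] -0.01
1 [-0.0006  0.0016  0.0432] -0.01
```

Request:
step_arm([
  {"tx": 0,"ty": 0.003,"tz": 0.04,"spin": 0,"hand": 0},
  {"tx": 0,"ty": 0,"tz": 0.03,"spin": 0,"hand": 0},
  {"tx": 0,"ty": 0,"tz": 0.015,"spin": 0,"hand": 0},
  {"tx": 0.007,"ty": 0,"tz": 0,"spin": 0,"hand": 0},
  {"tx": 0.003,"ty": 0,"tz": 0,"spin": 0,"hand": 0},
  {"tx": 0,"ty": 0,"tz": 0,"spin": 0,"hand": 0},
])

```text
time: 8.0
tcp_pos: [523.7, 72.3, 83.6]
tool_rot: [[-0.841, 0.54, 0.003], [0.54, 0.841, 0.0], [-0.002, 0.002, -1.0]]
wrist_force: [-0.1, -0.0, 0.3]
finger_gap: 0.001
grasp_force: 0.0
```

```bash
python3 -c "
from h import *
rel(AX)"
```

```text
8.0 [523.7  72.3  83.6] F [-0.1 -0.   0.3] r 79.8 ang -1.848 psi 2.571 in tool [-23.1 -76.4]
```

Request:
step_arm([
  {"tx": 0.003,"ty": 0,"tz": 0.002,"spin": 0,"hand": 0},
  {"tx": 0.003,"ty": 0,"tz": 0,"spin": 0,"hand": 0},
  {"tx": 0.0027,"ty": -0.0005,"tz": 0,"spin": 2,"hand": 0},
  {"tx": 0.004,"ty": -0.0007,"tz": 0,"spin": 3,"hand": 0},
  {"tx": 0.004,"ty": -0.0007,"tz": 0,"spin": 3,"hand": 0},
  {"tx": 0.004,"ty": -0.0007,"tz": 0,"spin": 3,"hand": 0},
  {"tx": 0.004,"ty": -0.0007,"tz": 0,"spin": 3,"hand": 0},
  {"tx": 0.004,"ty": -0.0007,"tz": 0,"spin": 3,"hand": 0},
])

```text
time: 8.8
tcp_pos: [498.2, 85.8, 80.6]
tool_rot: [[-0.644, 0.765, 0.001], [0.765, 0.644, -0.001], [-0.001, 0.001, -1.0]]
wrist_force: [0.7, -2.7, 2.0]
finger_gap: 0.001
grasp_force: 1.1
```

```bash
python3 -c "
from h import *
rel(AX)"
```

```text
8.8 [498.2  85.8  80.6] F [ 0.7 -2.7  2. ] r 79.0 ang -2.213 psi 2.271 in tool [-17.9 -76.9]
```

Request:
step_arm([
  {"tx": 0.0054,"ty": -0.001,"tz": 0,"spin": 4,"hand": 0},
  {"tx": 0.0054,"ty": -0.001,"tz": 0,"spin": 4,"hand": 0},
  {"tx": 0.0054,"ty": -0.001,"tz": 0,"spin": 4,"hand": 0},
  {"tx": 0.0054,"ty": -0.001,"tz": 0,"spin": 4,"hand": 0},
  {"tx": 0.0054,"ty": -0.001,"tz": 0,"spin": 4,"hand": 0},
  {"tx": 0.0054,"ty": -0.001,"tz": 0,"spin": 4,"hand": 0},
  {"tx": 0.0054,"ty": -0.001,"tz": 0,"spin": 4,"hand": 0},
  {"tx": 0.0054,"ty": -0.001,"tz": 0,"spin": 4,"hand": 0},
])

```text
time: 9.6
tcp_pos: [472.0, 120.7, 80.5]
tool_rot: [[-0.14, 0.99, 0.001], [0.99, 0.14, -0.001], [-0.001, 0.001, -1.0]]
wrist_force: [-0.6, -3.1, 1.0]
finger_gap: 0.002
grasp_force: 1.1
```

```bash
python3 -c "
from h import *
rel(AX)"
```

```text
9.6 [472.  120.7  80.5] F [-0.6 -3.1  1. ] r 78.8 ang -2.774 psi 1.711 in tool [-17.7 -76.7]
```

Request:
step_arm([
  {"tx": 0.0054,"ty": -0.001,"tz": 0,"spin": 4,"hand": 0},
  {"tx": 0.0054,"ty": -0.001,"tz": 0,"spin": 4,"hand": 0},
  {"tx": 0.004,"ty": -0.0007,"tz": 0,"spin": 3,"hand": 0},
  {"tx": 0.0027,"ty": -0.0005,"tz": 0,"spin": 2,"hand": 0},
  {"tx": 0,"ty": 0,"tz": 0,"spin": 0,"hand": 0},
])

```text
time: 10.1
tcp_pos: [467.7, 138.3, 80.3]
tool_rot: [[0.083, 0.997, 0.001], [0.997, -0.083, 0.0], [0.0, 0.001, -1.0]]
wrist_force: [0.5, -0.6, -0.0]
finger_gap: 0.002
grasp_force: 0.0
```

```bash
python3 -c "
from h import *
rel(AX)
f=grab('top');g=grab('scene')
a=cv2.resize(f['image'][210:290,290:390],None,fx=4,fy=4,interpolation=cv2.INTER_CUBIC)
b=cv2.resize(g['image'][215:295,270:370],None,fx=4,fy=4,interpolation=cv2.INTER_CUBIC)
cv2.imwrite('pics/b5.png',np.hstack([a,b])[...,::-1])"
```

```text
10.1 [467.7 138.3  80.3] F [ 0.5 -0.6 -0. ] r 78.5 ang -3.005 psi 1.487 in tool [-17.1 -76.6]
```

View pics/b5.png

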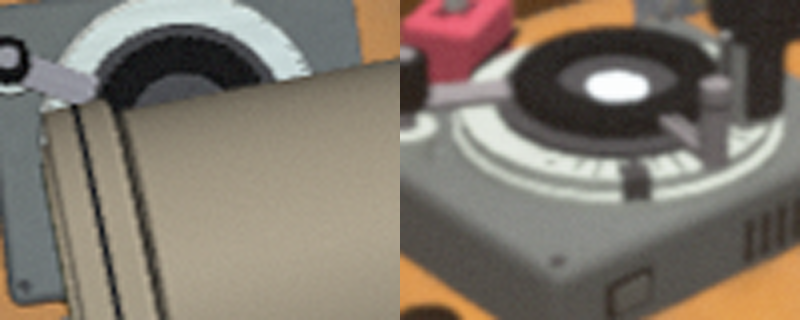

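The scene half shows the pin top at about crop (716,85), with the lever arm right of the rider at (636,180). I'll measure the pin and rider numerically.

```bash
cat > ann.py <<'E'
from h import *
def polar(f,z,c,r0,r1,a0,a1):
    """unwrapped grey: rows radius, cols joint angle (about c, zero pi+.112)"""
    A=np.linspace(a0,a1,240);r=np.arange(r0,r1,.5)
    uv=np.array([[proj(f,[c[0]+q*np.cos(a+np.pi+.112),c[1]+q*np.sin(a+np.pi+.112),z]) for a in A] for q in r]).astype(np.float32)
    g=cv2.cvtColor(f['image'],cv2.COLOR_RGB2GRAY);return A,cv2.remap(g,uv[...,0],uv[...,1],cv2.INTER_CUBIC).mean(0)
E
python3 - <<'E'
from ann import *
import glob
g=load('scene')
p=at_z(g,270+316.5/4-.5,215+85.5/4-.5,102)[:2]+[4.7,-4.4];d=p-AX
print('pin',p,np.hypot(*d),np.arctan2(d[1],d[0])%(2*np.pi)-np.pi-.112)
img=cv2.imread('pics/top0.png')[...,::-1]
K=load('top')  # same camera
K['image']=np.ascontiguousarray(img)
A,v=polar(K,62,AX,60,69,-.9,-.3)
for a,b in list(zip(A,v))[::6]:print(round(a,3),int(b),end=' | ')
w=np.clip(130-v,0,None);print('rider ang',(A*w).sum()/w.sum())
E
```

```text
pin [469.22720359 155.62074428] 76.55960897985274 -0.19858644502127942
-0.9 189 | -0.885 190 | -0.87 180 | -0.855 159 | -0.84 149 | -0.825 161 | -0.81 175 | -0.795 184 | -0.779 186 | -0.764 185 | -0.749 187 | -0.734 188 | -0.719 182 | -0.704 162 | -0.689 134 | -0.674 102 | -0.659 76 | -0.644 67 | -0.629 69 | -0.614 71 | -0.599 72 | -0.584 73 | -0.569 72 | -0.554 68 | -0.538 68 | -0.523 83 | -0.508 115 | -0.493 153 | -0.478 180 | -0.463 188 | -0.448 183 | -0.433 181 | -0.418 186 | -0.403 192 | -0.388 194 | -0.373 194 | -0.358 193 | -0.343 193 | -0.328 184 | -0.313 168 | rider ang -0.5943742668147113
```

Request:
step_arm([
  {"tx": 0.004,"ty": -0.0007,"tz": 0,"spin": 3,"hand": 0},
  {"tx": 0.004,"ty": -0.0007,"tz": 0,"spin": 3,"hand": 0},
  {"tx": 0.004,"ty": -0.0007,"tz": 0,"spin": 3,"hand": 0},
  {"tx": 0.004,"ty": -0.0007,"tz": 0,"spin": 3,"hand": 0},
  {"tx": 0.0027,"ty": -0.0005,"tz": 0,"spin": 2,"hand": 0},
  {"tx": 0.0027,"ty": -0.0005,"tz": 0,"spin": 2,"hand": 0},
  {"tx": 0.0014,"ty": -0.0003,"tz": 0,"spin": 1,"hand": 0},
  {"tx": 0.0014,"ty": -0.0003,"tz": 0,"spin": 1,"hand": 0},
])

```text
time: 11.0
tcp_pos: [468.5, 162.5, 79.8]
tool_rot: [[0.387, 0.922, -0.0], [0.922, -0.387, -0.0], [-0.0, -0.0, -1.0]]
wrist_force: [-0.8, -1.0, 1.9]
finger_gap: 0.001
grasp_force: 1.0
```

Request:
step_arm([
  {"tx": 0,"ty": 0,"tz": 0,"spin": 0,"hand": 0},
  {"tx": 0,"ty": 0,"tz": 0,"spin": 0,"hand": 0},
])

```text
time: 11.2
tcp_pos: [468.6, 162.6, 79.8]
tool_rot: [[0.386, 0.922, 0.0], [0.922, -0.386, 0.0], [0.0, 0.0, -1.0]]
wrist_force: [-0.2, -0.5, 0.2]
finger_gap: 0.001
grasp_force: 0.4
```

```bash
python3 -c "
from h import *
rel(AX)
f=grab('top');g=grab('scene')
a=cv2.resize(f['image'][210:290,290:390],None,fx=4,fy=4,interpolation=cv2.INTER_CUBIC)
b=cv2.resize(g['image'][225:275,300:350],None,fx=8,fy=8,interpolation=cv2.INTER_CUBIC)
cv2.imwrite('pics/b6.png',np.hstack([a,b[:320]])[...,::-1])"
```

```text
11.2 [468.6 162.6  79.8] F [-0.2 -0.5  0.2] r 78.1 ang 2.966 psi 1.174 in tool [-17.1 -76.2]
```

View pics/b6.png

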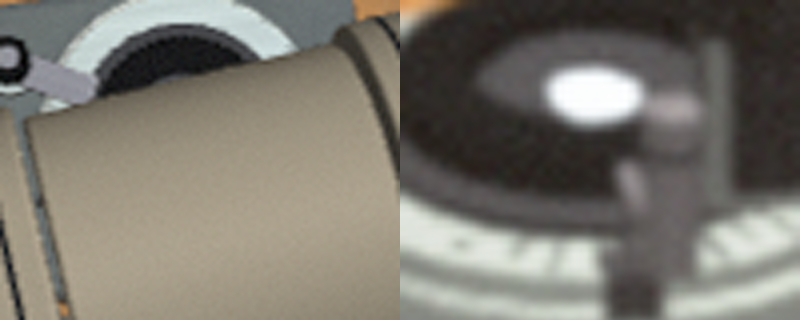

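In the scene half the pin top is at crop (672,100) and the arm is just right of the rider at (635,285), so about 0.08 rad remains. I'll push 4° more, then retreat for a clear top view.

Request:
step_arm([
  {"tx": 0.002,"ty": -0.0003,"tz": 0,"spin": 1.5,"hand": 0},
  {"tx": 0.002,"ty": -0.0003,"tz": 0,"spin": 1.5,"hand": 0},
  {"tx": 0.0014,"ty": -0.0002,"tz": 0,"spin": 1,"hand": 0},
  {"tx": 0,"ty": 0,"tz": 0,"spin": 0,"hand": 0},
  {"tx": 0,"ty": 0,"tz": 0,"spin": 0,"hand": 0},
])

```text
time: 11.8
tcp_pos: [470.2, 168.1, 79.8]
tool_rot: [[0.45, 0.893, 0.0], [0.893, -0.45, 0.0], [0.0, 0.0, -1.0]]
wrist_force: [-0.2, -1.5, 0.3]
finger_gap: -0.001
grasp_force: 0.1
```

```bash
python3 -c "
from h import *
rel(AX)"
```

```text
11.8 [470.2 168.1  79.8] F [-0.2 -1.5  0.3] r 77.6 ang 2.894 psi 1.104 in tool [-16.8 -75.8]
```

Request:
step_arm([
  {"tx": -0.008,"ty": 0,"tz": 0,"spin": 0,"hand": 0},
  {"tx": -0.01,"ty": 0,"tz": -0.02,"spin": 0,"hand": 0},
  {"tx": -0.05,"ty": 0,"tz": -0.04,"spin": 0,"hand": 0},
  {"tx": -0.05,"ty": 0,"tz": -0.03,"spin": 0,"hand": 0},
  {"tx": -0.05,"ty": 0,"tz": 0,"spin": 0,"hand": 0},
  {"tx": -0.05,"ty": 0,"tz": 0,"spin": 0,"hand": 0},
  {"tx": -0.05,"ty": 0,"tz": 0,"spin": 0,"hand": 0},
  {"tx": 0,"ty": 0,"tz": 0,"spin": 0,"hand": 0},
])

```text
time: 12.6
tcp_pos: [355.4, -60.5, 156.9]
tool_rot: [[0.457, 0.889, 0.001], [0.889, -0.457, -0.003], [-0.002, 0.002, -1.0]]
wrist_force: [0.3, 0.1, 0.2]
finger_gap: 0.005
grasp_force: 0.0
```

Run:
```python
from ann import *
rel(AX)
f=grab('top');s=grab('scene')
for z,r0,r1 in((71,50,58),(71,66,71),(62,60,69),(102,75,81)):
    A,v=polar(f,z,AX,r0,r1,-.8,-.3);print(z,r0,v[::8].astype(int).tolist())
print(A[::8].round(2).tolist())
a=cv2.resize(f['image'][240:290,295:355],None,fx=8,fy=8,interpolation=cv2.INTER_CUBIC)
b=cv2.resize(s['image'][230:280,300:340],None,fx=8,fy=8,interpolation=cv2.INTER_CUBIC)
cv2.imwrite('pics/b7.png',np.hstack([a,b])[...,::-1])
```

```text
12.6 [355.4 -60.5 156.9] F [0.3 0.1 0.2] r 282.9 ang -2.308 psi 1.096 in tool [-273.3  -73.2]
71 50 [166, 179, 182, 181, 175, 159, 138, 127, 136, 149, 148, 133, 120, 121, 135, 145, 148, 154, 167, 182, 186, 174, 159, 154, 161, 172, 184, 191, 185, 169]
71 66 [154, 157, 154, 161, 170, 168, 153, 121, 93, 102, 139, 142, 115, 111, 134, 138, 120, 123, 153, 172, 162, 153, 162, 178, 181, 172, 161, 154, 150, 152]
62 60 [189, 194, 191, 194, 196, 186, 157, 115, 93, 112, 143, 141, 115, 108, 130, 137, 120, 114, 142, 179, 194, 191, 188, 194, 200, 202, 200, 199, 194, 178]
102 75 [123, 123, 123, 122, 122, 121, 120, 107, 101, 124, 145, 152, 150, 150, 152, 152, 134, 113, 111, 119, 123, 121, 118, 114, 112, 109, 103, 98, 97, 97]
[-0.8, -0.78, -0.77, -0.75, -0.73, -0.72, -0.7, -0.68, -0.67, -0.65, -0.63, -0.62, -0.6, -0.58, -0.57, -0.55, -0.53, -0.52, -0.5, -0.48, -0.47, -0.45, -0.43, -0.42, -0.4, -0.38, -0.36, -0.35, -0.33, -0.31]
```

View pics/b7.png

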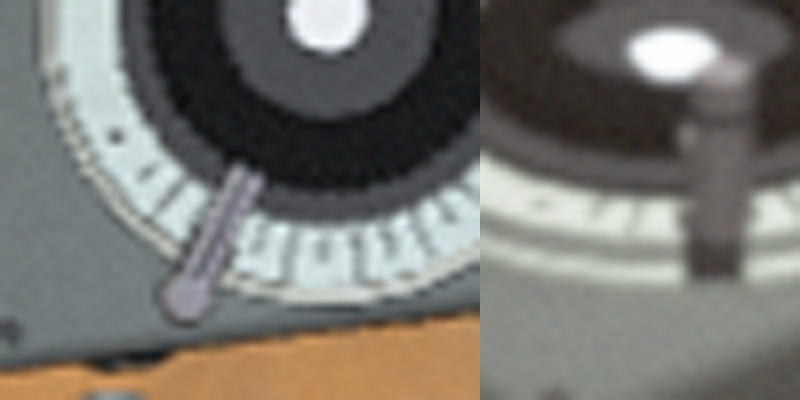

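The top view shows the lever with its index line centred on the rider, whose edges show equally on both sides: lever ≈ -0.588, rider ≈ -0.595. It is within half a degree, so I'll move on to tightening the clamp.

```bash
python3 -c "
from h import *
go(525,272,160,3.527)"
```

```text
0 [ 0.0217  0.     -0.0002] -8.18
1 [ 0.0215  0.0031 -0.0002] -8.18
2 [ 0.0208  0.0061 -0.0002] -8.18
3 [ 0.0197  0.009  -0.0002] -8.18
4 [ 0.0183  0.0117 -0.0002] -8.18
5 [ 0.0164  0.0142 -0.0002] -8.18
6 [ 0.0142  0.0164 -0.0002] -8.18
7 [ 0.0117  0.0183 -0.0002] -8.18
8 [ 0.009   0.0197 -0.0002] -8.18
9 [ 0.0061  0.0208 -0.0002] -8.18
10 [ 0.0031  0.0215 -0.0002] -8.18
11 [-0.      0.0217 -0.0002] -8.18
12 [-0.0031  0.0215 -0.0002] -8.18
13 [-0.0061  0.0208 -0.0002] -8.18
14 [-0.009   0.0197 -0.0002] -8.18
15 [-0.0117  0.0183 -0.0002] -8.18
16 [-0.0142  0.0164 -0.0002] -8.18
```

Request:
step_arm([
  {"tx": 0.0217,"ty": 0,"tz": -0.002,"spin": -8.2,"hand": 0},
  {"tx": 0.0215,"ty": 0.003,"tz": -0.002,"spin": -8.2,"hand": 0},
  {"tx": 0.021,"ty": 0.006,"tz": 0,"spin": -8.2,"hand": 0},
  {"tx": 0.02,"ty": 0.009,"tz": 0,"spin": -8.2,"hand": 0},
  {"tx": 0.018,"ty": 0.012,"tz": 0,"spin": -8.2,"hand": 0},
  {"tx": 0.0165,"ty": 0.014,"tz": 0,"spin": -8.2,"hand": 0},
  {"tx": 0.014,"ty": 0.0165,"tz": 0,"spin": -8.2,"hand": 0},
  {"tx": 0.012,"ty": 0.018,"tz": 0,"spin": -8.2,"hand": 0},
])

```text
time: 13.5
tcp_pos: [435.5, 102.9, 160.5]
tool_rot: [[-0.634, 0.773, -0.0], [0.773, 0.634, 0.0], [0.0, 0.0, -1.0]]
wrist_force: [-0.6, -1.0, -0.3]
finger_gap: 0.003
grasp_force: 0.0
```

Request:
step_arm([
  {"tx": 0.009,"ty": 0.02,"tz": 0,"spin": -8.2,"hand": 0},
  {"tx": 0.006,"ty": 0.021,"tz": 0,"spin": -8.2,"hand": 0},
  {"tx": 0.003,"ty": 0.0215,"tz": 0,"spin": -8.2,"hand": 0},
  {"tx": 0,"ty": 0.0217,"tz": 0,"spin": -8.2,"hand": 0},
  {"tx": -0.003,"ty": 0.0215,"tz": 0,"spin": -8.2,"hand": 0},
  {"tx": -0.006,"ty": 0.021,"tz": 0,"spin": -8.2,"hand": 0},
  {"tx": -0.009,"ty": 0.02,"tz": 0,"spin": -8.2,"hand": 0},
  {"tx": -0.012,"ty": 0.018,"tz": 0,"spin": -8.2,"hand": 0},
])

```text
time: 14.3
tcp_pos: [512.9, 259.0, 160.1]
tool_rot: [[-0.966, -0.258, -0.001], [-0.258, 0.966, 0.0], [0.001, 0.0, -1.0]]
wrist_force: [0.1, -0.1, -0.3]
finger_gap: -0.001
grasp_force: 0.0
```

Request:
step_arm([
  {"tx": -0.014,"ty": 0.0165,"tz": 0,"spin": -8.2,"hand": 0},
  {"tx": 0,"ty": 0,"tz": 0,"spin": 0,"hand": 0},
  {"tx": 0,"ty": 0,"tz": 0,"spin": 0,"hand": 0},
])

```text
time: 14.6
tcp_pos: [522.0, 277.0, 160.0]
tool_rot: [[-0.923, -0.386, -0.001], [-0.386, 0.923, -0.0], [0.001, 0.0, -1.0]]
wrist_force: [0.1, 0.1, 0.4]
finger_gap: 0.005
grasp_force: 0.0
```

```bash
python3 -c "
from h import *
rel(HUB);go(525,272,78,3.527)"
```

```text
14.6 [522. 277. 160.] F [0.1 0.1 0.4] r 70.4 ang 2.476 psi -2.746 in tool [34.3 61.5]
0 [-0.0004 -0.0029  0.041 ] 0.3
1 [-0.0004 -0.0029  0.041 ] 0.3
```

Request:
step_arm([
  {"tx": 0,"ty": -0.005,"tz": 0.04,"spin": 0,"hand": 0},
  {"tx": 0,"ty": 0,"tz": 0.03,"spin": 0,"hand": 0},
  {"tx": 0,"ty": 0,"tz": 0.012,"spin": 0,"hand": 0},
  {"tx": -0.006,"ty": 0,"tz": 0,"spin": 0,"hand": 0},
  {"tx": -0.004,"ty": 0,"tz": 0,"spin": 0,"hand": 0},
  {"tx": -0.003,"ty": 0,"tz": 0,"spin": 0,"hand": 0},
  {"tx": -0.002,"ty": 0,"tz": 0,"spin": 0,"hand": 0},
  {"tx": 0,"ty": 0,"tz": 0,"spin": 0,"hand": 0},
])

```text
time: 15.4
tcp_pos: [539.8, 276.9, 80.0]
tool_rot: [[-0.923, -0.385, 0.002], [-0.385, 0.923, 0.001], [-0.002, -0.0, -1.0]]
wrist_force: [-0.1, -0.6, -0.3]
finger_gap: -0.001
grasp_force: 0.0
```

```bash
python3 -c "
from h import *
rel(HUB)"
```

```text
15.4 [539.8 276.9  80. ] F [-0.1 -0.6 -0.3] r 57.4 ang 2.285 psi -2.747 in tool [18.  54.5]
```

Request:
step_arm([
  {"tx": -0.003,"ty": 0.0009,"tz": 0,"spin": 3,"hand": 0},
  {"tx": -0.004,"ty": 0.0012,"tz": 0,"spin": 4,"hand": 0},
  {"tx": -0.004,"ty": 0.0012,"tz": 0,"spin": 4,"hand": 0},
  {"tx": -0.004,"ty": 0.0012,"tz": 0,"spin": 4,"hand": 0},
  {"tx": -0.004,"ty": 0.0012,"tz": 0,"spin": 4,"hand": 0},
  {"tx": -0.004,"ty": 0.0012,"tz": 0,"spin": 4,"hand": 0},
])

```text
time: 16.0
tcp_pos: [559.1, 288.1, 79.0]
tool_rot: [[-1.0, 0.009, -0.001], [0.009, 1.0, -0.001], [0.001, -0.001, -1.0]]
wrist_force: [-2.9, -2.1, 2.5]
finger_gap: 0.002
grasp_force: 1.8
```

```bash
python3 -c "
from h import *
rel(HUB)"
```

```text
16.0 [559.1 288.1  79. ] F [-2.9 -2.1  2.5] r 57.6 ang 1.895 psi 3.132 in tool [18.8 54.4]
```

Request:
step_arm([
  {"tx": -0.004,"ty": 0.0012,"tz": 0,"spin": 4,"hand": 0},
  {"tx": -0.004,"ty": 0.0012,"tz": 0,"spin": 4,"hand": 0},
  {"tx": -0.004,"ty": 0.0012,"tz": 0,"spin": 4,"hand": 0},
  {"tx": -0.004,"ty": 0.0012,"tz": 0,"spin": 4,"hand": 0},
  {"tx": -0.004,"ty": 0.0012,"tz": 0,"spin": 4,"hand": 0},
  {"tx": -0.004,"ty": 0.0012,"tz": 0,"spin": 4,"hand": 0},
  {"tx": -0.004,"ty": 0.0012,"tz": 0,"spin": 4,"hand": 0},
  {"tx": -0.003,"ty": 0.0009,"tz": 0,"spin": 3,"hand": 0},
])

```text
time: 16.8
tcp_pos: [590.2, 289.8, 78.5]
tool_rot: [[-0.852, 0.523, -0.003], [0.523, 0.852, -0.0], [0.002, -0.002, -1.0]]
wrist_force: [-6.7, 0.1, 0.3]
finger_gap: 0.004
grasp_force: 2.6
```

```bash
python3 -c "
from h import *
rel(HUB)"
```

```text
16.8 [590.2 289.8  78.5] F [-6.7  0.1  0.3] r 57.8 ang 1.347 psi 2.592 in tool [18.5 54.7]
```

Request:
step_arm([
  {"tx": -0.002,"ty": 0.0006,"tz": 0,"spin": 2,"hand": 0},
  {"tx": -0.002,"ty": 0.0006,"tz": 0,"spin": 2,"hand": 0},
  {"tx": -0.001,"ty": 0.0003,"tz": 0,"spin": 1,"hand": 0},
  {"tx": 0,"ty": 0,"tz": 0,"spin": 0,"hand": 0},
])

```text
time: 17.2
tcp_pos: [595.0, 288.5, 78.5]
tool_rot: [[-0.805, 0.593, -0.003], [0.593, 0.805, -0.0], [0.002, -0.002, -1.0]]
wrist_force: [-5.7, -0.9, 1.6]
finger_gap: -0.0
grasp_force: 2.3
```

```bash
python3 -c "
from h import *
rel(HUB)"
```

```text
17.2 [595.  288.5  78.5] F [-5.7 -0.9  1.6] r 57.7 ang 1.261 psi 2.506 in tool [18.4 54.7]
```

Request:
step_arm([
  {"tx": -0.001,"ty": 0.0003,"tz": 0,"spin": 1,"hand": 0},
  {"tx": -0.001,"ty": 0.0003,"tz": 0,"spin": 1,"hand": 0},
  {"tx": 0,"ty": 0,"tz": 0,"spin": 0,"hand": 0},
])

```text
time: 17.5
tcp_pos: [596.8, 287.8, 78.5]
tool_rot: [[-0.784, 0.621, -0.003], [0.621, 0.784, -0.0], [0.002, -0.002, -1.0]]
wrist_force: [-6.4, -0.9, 1.7]
finger_gap: 0.001
grasp_force: 2.6
```

```bash
python3 -c "
from h import *
rel(HUB)"
```

```text
17.5 [596.8 287.8  78.5] F [-6.4 -0.9  1.7] r 57.7 ang 1.227 psi 2.472 in tool [18.5 54.6]
```

Request:
step_arm([
  {"tx": -0.001,"ty": 0.0003,"tz": 0,"spin": 1,"hand": 0},
  {"tx": 0,"ty": 0,"tz": 0,"spin": 0,"hand": 0},
])

```text
time: 17.7
tcp_pos: [597.8, 287.5, 78.5]
tool_rot: [[-0.773, 0.635, -0.003], [0.635, 0.773, -0.0], [0.002, -0.002, -1.0]]
wrist_force: [-6.0, 0.2, 1.9]
finger_gap: -0.0
grasp_force: 2.7
```

```bash
python3 -c "
from h import *
rel(HUB)"
```

```text
17.7 [597.8 287.5  78.5] F [-6.   0.2  1.9] r 57.7 ang 1.21 psi 2.454 in tool [18.5 54.6]
```

Request:
step_arm([
  {"tx": -0.001,"ty": 0.0003,"tz": 0,"spin": 1,"hand": 0},
  {"tx": 0,"ty": 0,"tz": 0,"spin": 0,"hand": 0},
])

```text
time: 17.9
tcp_pos: [598.7, 287.1, 78.5]
tool_rot: [[-0.762, 0.648, -0.003], [0.648, 0.762, -0.0], [0.002, -0.002, -1.0]]
wrist_force: [-6.9, 0.0, 1.0]
finger_gap: -0.001
grasp_force: 2.8
```

```bash
python3 -c "
from h import *
rel(HUB)"
```

```text
17.9 [598.7 287.1  78.5] F [-6.9  0.   1. ] r 57.7 ang 1.193 psi 2.437 in tool [18.6 54.6]
```

Request:
step_arm([
  {"tx": -0.001,"ty": 0.0003,"tz": 0,"spin": 1,"hand": 0},
  {"tx": -0.001,"ty": 0.0003,"tz": 0,"spin": 1,"hand": 0},
  {"tx": 0,"ty": 0,"tz": 0,"spin": 0,"hand": 0},
])

```text
time: 18.2
tcp_pos: [600.3, 286.4, 78.5]
tool_rot: [[-0.739, 0.674, -0.004], [0.674, 0.739, -0.0], [0.003, -0.003, -1.0]]
wrist_force: [-8.2, 0.4, 2.3]
finger_gap: -0.002
grasp_force: 3.3
```

```bash
python3 -c "
from h import *
rel(HUB)"
```

```text
18.2 [600.3 286.4  78.5] F [-8.2  0.4  2.3] r 57.7 ang 1.162 psi 2.402 in tool [18.7 54.6]
```

Force is rising a little; I'll continue in 1 mm steps.

Request:
step_arm([
  {"tx": -0.001,"ty": 0.0003,"tz": 0,"spin": 0.5,"hand": 0},
  {"tx": 0,"ty": 0,"tz": 0,"spin": 0,"hand": 0},
])

```text
time: 18.4
tcp_pos: [600.6, 286.4, 78.3]
tool_rot: [[-0.733, 0.68, -0.005], [0.68, 0.733, 0.0], [0.004, -0.003, -1.0]]
wrist_force: [-10.5, 2.1, 3.3]
finger_gap: -0.002
grasp_force: 4.9
```

```bash
python3 -c "
from h import *
rel(HUB)"
```

```text
18.4 [600.6 286.4  78.3] F [-10.5   2.1   3.3] r 57.7 ang 1.158 psi 2.394 in tool [19.  54.5]
```

Request:
step_arm([
  {"tx": -0.001,"ty": 0.0003,"tz": 0,"spin": 0.5,"hand": 0},
  {"tx": 0,"ty": 0,"tz": 0,"spin": 0,"hand": 0},
])

```text
time: 18.6
tcp_pos: [600.8, 286.4, 78.3]
tool_rot: [[-0.727, 0.686, -0.006], [0.686, 0.727, 0.001], [0.005, -0.004, -1.0]]
wrist_force: [-14.2, 3.8, 4.9]
finger_gap: 0.004
grasp_force: 6.5
```

```bash
python3 -c "
from h import *
rel(HUB)"
```

```text
18.6 [600.8 286.4  78.3] F [-14.2   3.8   4.9] r 57.8 ang 1.154 psi 2.385 in tool [19.3 54.5]
```

At the stop: the TCP has stalled and the force is rising. Backing off.

Request:
step_arm([
  {"tx": 0.005,"ty": 0,"tz": 0,"spin": 0,"hand": 0},
  {"tx": 0.012,"ty": 0,"tz": 0,"spin": 0,"hand": 0},
  {"tx": 0,"ty": 0,"tz": -0.04,"spin": 0,"hand": 0},
  {"tx": 0,"ty": 0,"tz": -0.05,"spin": 0,"hand": 0},
  {"tx": 0,"ty": 0.045,"tz": -0.03,"spin": 0,"hand": 0},
  {"tx": 0.02,"ty": 0.045,"tz": 0,"spin": 0,"hand": 0},
  {"tx": 0.05,"ty": 0.02,"tz": 0,"spin": 0,"hand": 0},
  {"tx": 0,"ty": 0,"tz": 0,"spin": 0,"hand": 0},
])

```text
time: 19.4
tcp_pos: [612.3, 425.4, 195.9]
tool_rot: [[-0.731, 0.683, -0.001], [0.683, 0.731, 0.002], [0.003, 0.001, -1.0]]
wrist_force: [-0.2, 0.2, -0.6]
finger_gap: -0.002
grasp_force: 0.0
```

Run:
```python
from ann import *
rel(AX)
o=cv2.imread('pics/top0.png')[...,::-1];f=grab('top')
for z,r0,r1 in((71,66,71),(62,60,69),(102,75,81)):
    A,v=polar(f,z,AX,r0,r1,-.8,-.3);print(z,r0,v[::8].astype(int).tolist())
d=np.abs(f['image'].astype(int)-o).max(2)
for k,(v0,v1,u0,u1) in dict(clamp=(196,240,258,300),loupe=(266,288,261,281),disc=(288,306,300,319),brass=(285,308,359,384),house=(195,290,285,390)).items():print(k,(d[v0:v1,u0:u1]>60).sum(),d[v0:v1,u0:u1].max())
# clamp lever direction then and now (dark pixels near the lever)
for n,im in(('then',o),('now',f['image'])):
    g=im[198:236,258:300].max(2);v,u=np.nonzero(g<50);print(n,len(u),u.mean(),v.mean(),u.min(),v.min())
```

```text
19.4 [612.3 425.4 195.9] F [-0.2  0.2 -0.6] r 284.4 ang 1.334 psi 2.39 in tool [139.8 247.6]
71 66 [144, 147, 143, 148, 157, 157, 143, 113, 87, 94, 128, 131, 107, 104, 126, 127, 111, 114, 143, 160, 151, 143, 151, 166, 168, 160, 150, 144, 141, 143]
62 60 [177, 181, 179, 182, 182, 174, 146, 107, 87, 106, 134, 131, 106, 101, 121, 128, 112, 106, 132, 167, 181, 177, 175, 181, 187, 187, 186, 187, 182, 166]
102 75 [114, 115, 115, 116, 113, 112, 111, 98, 92, 114, 136, 141, 139, 140, 142, 140, 124, 107, 105, 110, 113, 113, 110, 107, 103, 100, 95, 91, 91, 90]
clamp 100 189
loupe 0 15
disc 0 11
brass 0 10
house 411 171
then 233 22.03862660944206 17.248927038626608 6 3
now 233 22.99570815450644 16.8068669527897 7 1
```

```bash
python3 -c "
from plant import job_done
print(job_done())"
```

```text
the job is handed in; nothing more can be done
None
```

The job is handed in at about 19.4 s of the 72 s allowed: the clamp was loosened to about 1.06 rad, the iris lever set over the rider (within about 0.01 rad), and the clamp tightened to its stop, with the lamp house and loose parts unmoved in the last top view and the robot clear of everything.

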